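# Put right a ward order: bin the wrong carton, square up the pile

### The arm

A 6-joint arm with a two-finger parallel gripper is mounted at the origin on the work surface. World frame = base frame: x ahead of the robot, y to its left, z up, the work surface at z = 0. Lengths are in m, angles in rad, forces in N, time in s.
With the tool pointing down it reaches from about 0.25 to 0.8 m from the base axis. Payload 8.5 kg.
Tool frame: the origin (TCP) lies on the centre line of the jaws, within the pads' length; the fingertips stand 22 mm ahead of it and the grasp point (between the pads) lies 3 mm ahead of it; z points along the fingers, y is the direction in which the jaws open and shut (so a half turn about z gives the same grasp; the last joint's range is limited). The gripper opens to 85 mm and grips with 20 to 120 N. Pads are 22 mm wide; open, the fingers measure 114 mm over their backs; the gripper's body (76 mm by 85 mm) begins 54 mm behind the grasp point. The pads swing forward as they close: fully open they stand 13 mm farther back than shut.
Start: joints at [-1.108, 0.238, -0.013, 1.319, 0, 1.571], TCP at [0.234, -0.47, 0.253] pointing down, gripper open.
Joint ranges: [-2.66, 2.66], [-1.03, 1.9], [-1.14, 1.46], [-1.82, 2.27], [-1.45, 1.34], [-3.14, 3.14]. Speed limits (rad/s): [2.22, 2.22, 2.79, 3.14, 3.14, 3.14].

### API

Orientations are given as a 3x3 rotation matrix whose columns are the frame's x, y, z axes.
In Python, from bench import monitor, camera, ticket gives the robot as it stands.
- The arm moves only by the shell command python3 -m pendant 'ROWS' [FORCE]. ROWS is JSON, one flat list of numbers, 5 for each row, row after row: the opening in per cent of the stroke, from 0 (shut) to 100 (fully open), then the shift along the tool's x, y, z in m, then the turn about the tool's z in rad. A call has exactly 5 rows; each row is the pose to reach, as a shift and turn from the pose commanded when the call began, along the tool's axes at that moment; what a row does not reach only later rows make up. A row lasts 1/12 s, in which the tool goes at most 41.7 mm and 7.16 degrees, less where a joint would pass 70% of its speed; a pose out of reach is approached as far as the arm can. A call with a gripper value outside its range is refused whole. The fingers move at their own pace and stop on an object; FORCE is the grip in N (left out, the last holds). Time passes only in rows, so rows that repeat a pose let the fingers close, or fill a call up. It gives the time, the measured TCP pose, the force and the opening at its end, in the units of the state.
- monitor.read_state(): the state, without advancing time (a new reading comes with each control period).
- camera(name): name is "scene" or "side" or "wrist"; returns a dict with "frame" (480x640x3 uint8, red, green, blue), "depth" (480x640 float32, m along the optical axis (not along the pixel's ray), 0 where there is no reading), "fx", "fy", "cx", "cy" (pixels), "eye" and "attitude" of the camera in the world. Camera axes: x right, y up, looking along -z (the intrinsics and any distortion apply to the point x, -y, -z); pixel columns grow to the right and rows downward; lengths in m; the calibration is good to about 2 mm. A picture is of the moment at which its call begins.
- ticket.sign_off(): hands the job in, once; it reports no verdict.
The state is a dict: "time": time; "joint_pos": joint angles; "qd": joint speeds; "joint_torque": joint torques, N m; "tcp_pos": TCP position; "ee_rot": TCP orientation; "wrist_force": force on the tool from outside, world axes, zero at the start; "torque": the same for the moment, N m; "grip_width": opening from 0.0 (shut) to 1.0 (fully open).
Only numpy, scipy, OpenCV 4.12 (cv2) and the standard library are available. Lean on these libraries where they do the work, as an engineer would, in place of code of your own. Each camera call takes 0.05 s, during which the arm holds its last target. There are 200 camera calls.

### The job

A wrong carton, the orange-banded one, has been put on the ward order on the clipboard: first lay it flat in the red returns bin. Then stack the two loose blue-banded cartons one after the other squarely on the blue-banded carton that stays on the clipboard, so that the three make one aligned pile. The cartons hold glass ampoules, so do not drop any, and leave the bottom carton and everything else on the bench where it is.

Things in the scene. Friction and masses are not known exactly. Their poses are not given: they have to be found in the camera images.
- carton_a: bottom carton of the order, lying on the clipboard: white carton with a blue band at one end, 120 (x) x 56 (y) x 30 mm (z), about 0.16 kg, rigid; origin at the centre of its underside, x along its length towards the banded end, z up
- wrong_carton: the wrong carton: white with an orange band at one end, lying askew on top of carton_a at the start; 120 (x) x 56 (y) x 30 mm (z), about 0.16 kg, rigid; origin at the centre of its underside, x along its length towards the banded end, z up
- carton_b: white carton with a blue band, loose on the table; 120 (x) x 56 (y) x 30 mm (z), about 0.16 kg, rigid; origin at the centre of its underside, x along its length towards the banded end, z up
- carton_c: white carton with a blue band, loose on the table; 120 (x) x 56 (y) x 30 mm (z), about 0.16 kg, rigid; origin at the centre of its underside, x along its length towards the banded end, z up
- returns_bin: red open bin fixed to the table, outside 230 (x) x 190 (y) x 70 mm high, walls and floor 5 mm thick; origin at the centre of its underside, z up
- clipboard: brown order clipboard with white paper, fixed to the table, 230 (x) x 160 (y) x 4 mm, a steel clip 8 mm high along its +x edge; origin at the centre of its underside
- blister_amber: bystander: blister pack with amber pockets, 110 x 52 x 11 mm, lying flat in the middle, nearest the robot; origin at the centre of its underside
- blister_green: bystander: blister pack with green pockets, 110 x 52 x 11 mm, lying flat at the left side; origin at the centre of its underside
- amber_jar: bystander: amber glass jar with white cap, 54 mm across, 65 mm tall; origin at the centre of its underside
- white_bottle: bystander: white bottle with blue cap, 56 mm across, 125 mm tall; origin at the centre of its underside
- label_roll: bystander: roll of white labels standing on end, 80 mm across, 50 mm tall; origin at the centre of its underside
- dosing_cup: bystander: clear dosing cup, 64 mm across, 60 mm tall; origin at the centre of its underside
- yellow_carton: bystander: yellow carton standing upright, 45 x 75 x 95 mm; origin at the centre of its underside

How it is judged:
By the outcome, as a careful person would: the job done as asked, in the order asked, and still so for the second after the job is handed in, with the robot touching nothing.
It also fails if it takes over 64 s, if anything falls off the work surface, if the arm or the gripper's body presses on something with over 40 N, if the wrist force passes 120 N, or if a joint passes its speed limit or range.

## Working session

There is one attempt and no reset: what is moved stays moved. The work goes in short steps, Python scripts to look and compute and a shell command to move; the robot and the scene stay as the last step left them, time stands still between calls to the robot, and variables do not carry over. Pictures are saved under pics/ and viewed, about 8 in all and at most 12, crops included, and the job is handed in when it is done.

```bash
mkdir -p pics; cat > h.py <<'E'
import numpy as np, cv2
from bench import monitor, camera, ticket
def cloud(c):
    d=c["depth"]; v,u=np.mgrid[:480,:640]
    P=np.stack([(u-c["cx"])/c["fx"]*d,-(v-c["cy"])/c["fy"]*d,-d],-1)
    W=P@np.array(c["attitude"]).T+np.array(c["eye"]); W[d<=0]=np.nan
    return W
def snap(n,f):
    c=camera(n); cv2.imwrite("pics/"+f,c["frame"][:,:,::-1]); np.savez("pics/"+f[:-4]+".npz",frame=c["frame"],W=cloud(c)); return c
E
python3 - <<'E'
from h import *
for n in ("scene","side"):
    c=snap(n,n+"0.png"); print(n,c["eye"],np.round(c["attitude"],3).tolist(),c["fx"],[k for k in c])
s=monitor.read_state();print(s["tcp_pos"],np.round(s["ee_rot"],3).tolist(),s["time"],s["grip_width"])
E
```

```text
scene [ 1.2476525  -0.85061548  0.88363497] [[0.794, -0.373, 0.48], [0.608, 0.471, -0.639], [0.013, 0.799, 0.601]] 564.1832032290774 ['frame', 'depth', 'fx', 'fy', 'cx', 'cy', 'eye', 'attitude']
side [-0.11945941  0.89991153  0.88265432] [[-0.766, 0.378, -0.519], [-0.642, -0.438, 0.629], [0.011, 0.816, 0.578]] 553.1837271002071 ['frame', 'depth', 'fx', 'fy', 'cx', 'cy', 'eye', 'attitude']
[ 0.23422196 -0.46947508  0.25276326] [[0.895, 0.446, -0.001], [0.446, -0.895, 0.001], [0.0, -0.001, -1.0]] 0.1 1.0044358325327138
```

View pics/scene0.png

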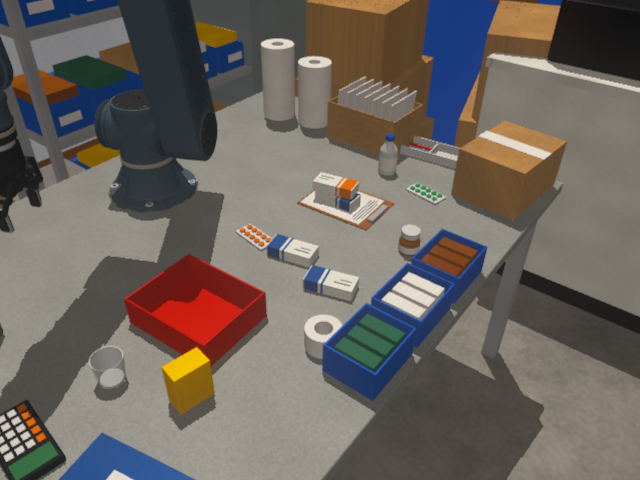

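The scene view shows the stack on the clipboard (about 335,190), the loose cartons at (293,250) and (331,283), and the red bin at (197,305). The amber blister is at (256,236). Next I'll measure all of these from depth.

```bash
cat > m.py <<'E'
from h import *
def rects(f,zlo,zhi,roi=(0.2,0.8,-0.5,0.5),minn=40):
    d=np.load(f); W=d["W"]; F=d["frame"]
    m=(W[...,2]>zlo)&(W[...,2]<zhi)&(W[...,0]>roi[0])&(W[...,0]<roi[1])&(W[...,1]>roi[2])&(W[...,1]<roi[3])
    n,L,st,_=cv2.connectedComponentsWithStats(m.astype(np.uint8),connectivity=4)
    for i in range(1,n):
        if st[i,4]<minn: continue
        P=W[L==i]; c,s,a=cv2.minAreaRect((P[:,:2]*1000).astype(np.float32))
        print(f,zlo,"px",st[i,:5],"c",np.round(c),"size",np.round(s),"ang",round(a,1),"z",np.round(np.median(P[:,2]),4),"rgb",F[L==i].mean(0).round())
        rgb=F[L==i].astype(int)
        for nm,k in(("blue",(rgb[:,2]>rgb[:,0]+40)),("orange",(rgb[:,0]>rgb[:,2]+90))):
            if k.sum()>15: print("    ",nm,P[k].mean(0).round(3))
E
python3 - <<'E'
from m import *
for f in("pics/scene0.npz","pics/side0.npz"):
    rects(f,0.055,0.073); rects(f,0.024,0.036)
E
```

```text
pics/scene0.npz 0.055 px [379 151  15  10  75] c [490. 490.] size [49. 17.] ang 2.9 z 0.0636 rgb [116. 111. 104.]
pics/scene0.npz 0.055 px [312 173  47  21 521] c [458. 278.] size [124.  66.] ang 12.4 z 0.0619 rgb [201. 161. 126.]
     orange [0.495 0.283 0.062]
pics/scene0.npz 0.055 px [401 225  20  15 215] c [745. 200.] size [49. 49.] ang 89.8 z 0.0627 rgb [180. 174. 166.]
pics/scene0.npz 0.055 px [ 124  254  141   97 1798] c [ 508. -299.] size [236. 193.] ang 3.1 z 0.0649 rgb [129.  30.  24.]
     orange [ 0.534 -0.336  0.066]
pics/scene0.npz 0.055 px [104 346  19  15  62] c [ 497. -492.] size [55. 15.] ang 0.4 z 0.0579 rgb [149. 146. 139.]
pics/scene0.npz 0.055 px [163 368  49  28 309] c [ 667. -462.] size [85. 39.] ang 50.3 z 0.0644 rgb [133.  96.  17.]
     orange [ 0.67  -0.46   0.064]
pics/scene0.npz 0.024 px [378 162  14   8  47] c [489. 490.] size [17. 50.] ang 89.8 z 0.0294 rgb [128. 121. 113.]
pics/scene0.npz 0.024 px [314 190  47  17 255] c [483. 251.] size [132.  58.] ang 30.1 z 0.0315 rgb [107. 106. 109.]
     blue [0.513 0.261 0.032]
pics/scene0.npz 0.024 px [266 234 
[... 2364 characters left out ...]
-324.] size [  4. 141.] ang 3.1 z 0.0294 rgb [102.  38.  36.]
pics/side0.npz 0.024 px [367 218  81  33 301] c [ 502. -201.] size [233.  47.] ang 13.0 z 0.0301 rgb [109.  43.  40.]
pics/side0.npz 0.024 px [290 227  49  23 614] c [677. -31.] size [122.  64.] ang 15.6 z 0.0299 rgb [143. 147. 149.]
     blue [ 0.637 -0.039  0.03 ]
pics/side0.npz 0.024 px [323 254  52  28 737] c [528.   9.] size [122.  62.] ang 12.9 z 0.03 rgb [145. 148. 149.]
     blue [0.488 0.002 0.03 ]
pics/side0.npz 0.024 px [219 267  23  10  94] c [738. 218.] size [55. 29.] ang 42.9 z 0.0303 rgb [114.  92.  76.]
pics/side0.npz 0.024 px [285 343  25  13  61] c [440. 304.] size [58. 11.] ang 13.1 z 0.0294 rgb [133. 131. 121.]
```

View pics/side0.png

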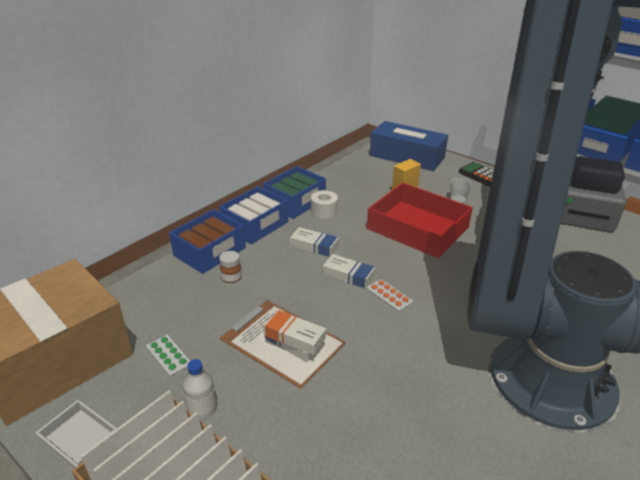

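```bash
cat > go.py <<'E'
import sys
from h import *
def go(x,y,z,yawdeg,extra=""):
    s=monitor.read_state(); R=np.array(s["ee_rot"]); d=R.T@(np.array([x,y,z])-s["tcp_pos"])
    yaw=np.degrees(np.arctan2(R[1,0],R[0,0])); t=-((yawdeg-yaw+180)%360-180)
    print("shift",d.round(4),"turn",round(np.radians(t),4),"dist",round(np.linalg.norm(d),3),"yaw",round(yaw,2),"| q",np.round(s["joint_pos"],2),"tcp",np.round(s["tcp_pos"],4),"F",np.round(s["wrist_force"],1),"w",round(s["grip_width"],3),"t",s["time"])
if len(sys.argv)>4: go(*map(float,sys.argv[1:5]))
E
python3 -m pendant '[100,0,0,0,0.12, 100,0,0,0,0.24,100,0,0,0,0.24,100,0,0,0,0.24,100,0,0,0,0.24]' 40
python3 go.py 0.46 0.281 0.20 12.3;python3 go.py 0.46 0.281 0.20 192.3
```

```text
time: 0.52
tcp_pos: [0.2343, -0.4697, 0.2531]
ee_rot: [[0.974, 0.225, -0.0], [0.225, -0.974, 0.0], [-0.0, -0.0, -1.0]]
wrist_force: [-0.5, 1.2, 0.2]
grip_width: 1.004
shift [ 0.3887 -0.6807  0.0534] turn 0.0121 dist 0.786 yaw 12.99 | q [-1.11  0.24 -0.01  1.32 -0.    1.81] tcp [ 0.2343 -0.4697  0.2531] F [-0.5  1.2  0.2] w 1.004 t 0.5167
shift [ 0.3887 -0.6807  0.0534] turn -3.1295 dist 0.786 yaw 12.99 | q [-1.11  0.24 -0.01  1.32 -0.    1.81] tcp [ 0.2343 -0.4697  0.2531] F [-0.5  1.2  0.2] w 1.004 t 0.5167
```

```bash

R() { :; }
for i in 1 2 3 4 5; do python3 -m pendant '[100,0,0,0,-0.12,100,0,0,0,-0.24,100,0,0,0,-0.36,100,0,0,0,-0.48,100,0,0,0,-0.6]' >/dev/null; done
python3 -m pendant '[100,0,0,0,-0.1,100,0,0,0,-0.13,100,0,0,0,-0.13,100,0,0,0,-0.13,100,0,0,0,-0.13]'
python3 go.py 0.46 0.281 0.20 192.3
```

```text
time: 3.02
tcp_pos: [0.2344, -0.4697, 0.2532]
ee_rot: [[-0.978, -0.209, -0.0], [-0.209, 0.978, 0.0], [0.0, 0.0, -1.0]]
wrist_force: [-0.1, -0.0, -0.2]
grip_width: 0.998
shift [-0.3778  0.6868  0.0534] turn -0.0037 dist 0.786 yaw -167.91 | q [-1.11  0.24 -0.01  1.32  0.   -1.32] tcp [ 0.2344 -0.4697  0.2532] F [-0.1 -0.  -0.2] w 0.998 t 3.0167
```

```bash

for i in 1 2 3 4 5; do python3 -m pendant '[100,-0.015,0.0275,0.002,0,100,-0.030,0.055,0.004,0,100,-0.045,0.0825,0.006,0,100,-0.06,0.11,0.008,0,100,-0.0755,0.1375,0.0105,0]' >/dev/null; done
python3 -m pendant '[100,0,0,0,0,100,0,0,0,0,100,0,0,0,0,100,0,0,0,0,100,0,0,0,0]' >/dev/null
python3 go.py 0.46 0.281 0.20 192.3
python3 -c "
from h import *
c=snap('wrist','w1.png');print(c['eye'])
from m import *
rects('pics/w1.npz',0.055,0.075);rects('pics/w1.npz',0.028,0.04)"
```

```text
shift [-0.0008  0.0001  0.0011] turn -0.0046 dist 0.001 yaw -167.96 | q [ 0.55  0.28 -0.09  1.2   0.    0.34] tcp [0.4592 0.2807 0.2011] F [-0.5  0.1  0.1] w 0.999 t 5.5167
[0.3811367  0.26520929 0.32260392]
pics/w1.npz 0.055 px [  285   155    88   170 14019] c [459. 282.] size [121.  57.] ang 12.5 z 0.0648 rgb [183. 159. 137.]
     orange [0.486 0.299 0.065]
pics/w1.npz 0.055 px [ 583  309   48   64 1286] c [487. 494.] size [12. 45.] ang 90.0 z 0.0651 rgb [77. 74. 69.]
pics/w1.npz 0.028 px [ 273  206   17  109 1007] c [489. 251.] size [89. 13.] ang 10.4 z 0.0348 rgb [77. 79. 85.]
     blue [0.501 0.252 0.035]
pics/w1.npz 0.028 px [  0 244  19  69 718] c [551.  42.] size [14. 59.] ang 88.7 z 0.0303 rgb [104. 100.  90.]
pics/w1.npz 0.028 px [564 294  36  53 570] c [488. 494.] size [12. 45.] ang 89.7 z 0.0341 rgb [82. 78. 71.]
```

View pics/w1.png

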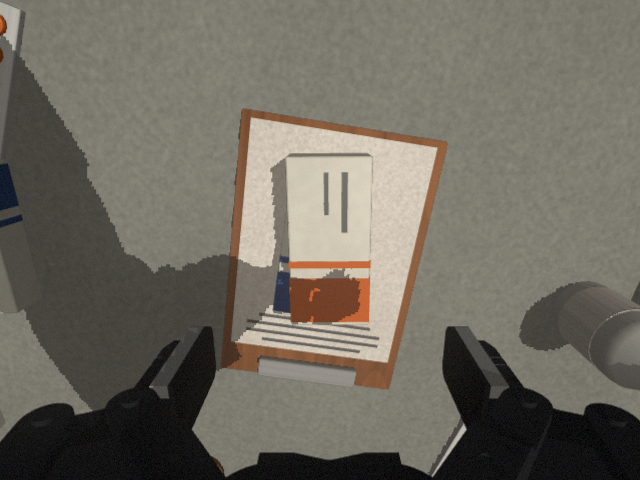

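The wrist view shows the orange carton at (330,240) with a strip of carton_a showing on its left (280,280), and it agrees with the scene measurement. I'll descend and grip.

```bash

python3 -m pendant '[100,0,0,0.02,-0.008,100,0,0,0.05,-0.008,100,0,0,0.08,-0.008,100,0,0,0.1,-0.008,100,0,0.001,0.12,-0.008]' 40
python3 -m pendant '[100,0,0,0.01,0,100,0,0,0.018,0,100,0,0,0.021,0,100,0,0,0.021,0,100,0,0,0.021,0]'
python3 -m pendant '[60,0,0,0,0,50,0,0,0,0,45,0,0,0,0,40,0,0,0,0,30,0,0,0,0]' 40
python3 -m pendant '[30,0,0,0,0,30,0,0,0,0,30,0,0,0,0,30,0,0,0,0,30,0,0,0,0]'
python3 -m pendant '[20,0,0,-0.003,0,20,0,0,-0.01,0,20,0,0,-0.02,0,20,0,0,-0.03,0,20,0,0,-0.03,0]'
python3 go.py 0.507 -0.299 0.20 183
python3 -c "
from h import *
c=snap('wrist','w2.png')"
```

```text
time: 5.98
tcp_pos: [0.4588, 0.2816, 0.0799]
ee_rot: [[-0.976, -0.216, -0.0], [-0.216, 0.976, -0.0], [0.0, -0.0, -1.0]]
wrist_force: [0.4, 0.6, 0.6]
grip_width: 0.999
time: 6.4
tcp_pos: [0.4597, 0.2828, 0.0607]
ee_rot: [[-0.976, -0.217, 0.001], [-0.217, 0.976, 0.001], [-0.001, 0.001, -1.0]]
wrist_force: [0.2, 0.5, 0.2]
grip_width: 1.001
time: 6.82
tcp_pos: [0.4596, 0.2828, 0.0608]
ee_rot: [[-0.976, -0.217, 0.001], [-0.217, 0.976, 0.001], [-0.001, 0.0, -1.0]]
wrist_force: [-0.4, -0.6, 6.3]
grip_width: 0.646
time: 7.23
tcp_pos: [0.4596, 0.2828, 0.0608]
ee_rot: [[-0.976, -0.217, 0.001], [-0.217, 0.976, 0.001], [-0.001, 0.0, -1.0]]
wrist_force: [-1.6, -1.4, 6.2]
grip_width: 0.648
time: 7.65
tcp_pos: [0.4603, 0.2834, 0.0924]
ee_rot: [[-0.976, -0.218, 0.003], [-0.218, 0.976, 0.002], [-0.003, 0.001, -1.0]]
wrist_force: [0.2, -0.5, -2.1]
grip_width: 0.647
shift [ 0.0807 -0.5784 -0.1086] turn 0.1669 dist 0.594 yaw -167.44 | q [ 0.55  0.37 -0.27  0.94  0.    0.33] tcp [0.4603 0.2834 0.0924] F [ 0.2 -0.5 -2.1] w 0.647 t 7.65
```

View pics/w2.png

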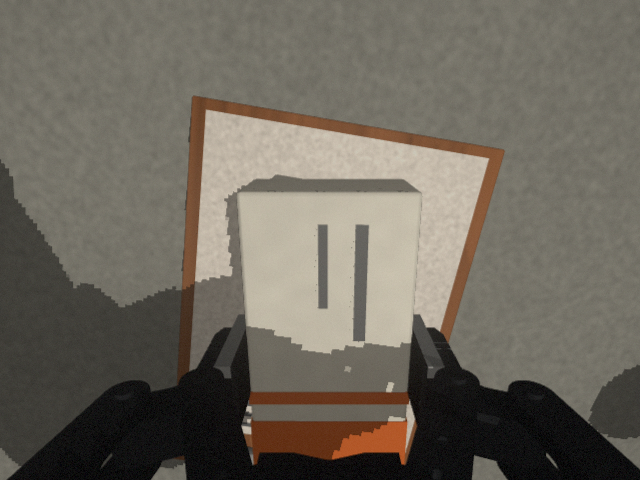

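Carton held level, width 55 mm. Lifting and carrying it to the bin.

```bash

python3 -m pendant '[20,0,0,-0.02,0.03,20,0,0,-0.05,0.06,20,0,0,-0.08,0.1,20,0,0,-0.1,0.14,20,0,0,-0.108,0.167]' >/dev/null
python3 -m pendant '[20,0,0,0,0,20,0,0,0,0,20,0,0,0,0,20,0,0,0,0,20,0,0,0,0]' >/dev/null
python3 go.py 0.507 -0.299 0.20 183
```

```text
shift [-0.0176 -0.5831 -0.0028] turn 0.0003 dist 0.583 yaw -176.98 | q [ 0.55  0.29 -0.09  1.19  0.    0.5 ] tcp [0.4587 0.2823 0.1968] F [-0.3 -0.1 -2.2] w 0.649 t 8.5333
```

```bash

for i in 1 2 3 4 5; do python3 -m pendant '[20,-0.0007,-0.0233,0,0,20,-0.0014,-0.0466,0,0,20,-0.0021,-0.07,0,0,20,-0.0028,-0.0933,0,0,20,-0.0035,-0.1166,0,0]' >/dev/null; done
python3 -m pendant '[20,0,0,0,0,20,0,0,0,0,20,0,0,0,0,20,0,0,0,0,20,0,0,0,0]' >/dev/null
python3 go.py 0.507 -0.299 0.033 183
python3 -c "
from h import *
from m import *
snap('scene','s2.png');snap('side','s2b.png')
rects('pics/s2b.npz',0.15,0.23,(0.3,0.7,-0.45,-0.15));rects('pics/s2.npz',0.027,0.037,(0.38,0.6,0.15,0.4))
rects('pics/s2b.npz',0.027,0.037,(0.38,0.6,0.15,0.4))"
```

```text
shift [ 0.     -0.0013  0.1648] turn 0.0009 dist 0.165 yaw -176.95 | q [-0.53  0.37  0.03  1.23  0.   -0.58] tcp [ 0.507  -0.2978  0.1978] F [-0.4 -0.5 -1.7] w 0.645 t 11.0333
pics/s2b.npz 0.15 px [401 150  51  36 933] c [ 508. -286.] size [122. 101.] ang 4.5 z 0.1985 rgb [109.  94.  83.]
     orange [ 0.55  -0.271  0.193]
pics/s2.npz 0.027 px [315 183  46  23 501] c [472. 271.] size [123.  64.] ang 3.3 z 0.0322 rgb [158. 162. 168.]
     blue [0.509 0.275 0.033]
pics/s2b.npz 0.027 px [ 263  314   59   41 1086] c [473. 277.] size [123.  61.] ang 3.1 z 0.0341 rgb [163. 167. 166.]
     blue [0.513 0.281 0.034]
```

View pics/s2.png

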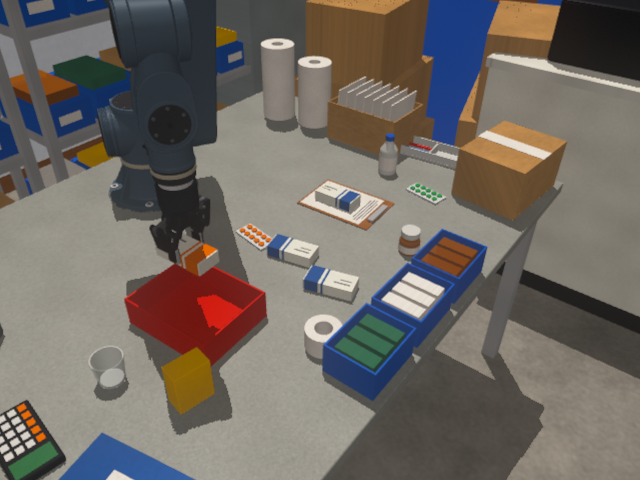

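Scene view: carton held above the bin (200,255); carton_a alone on the clipboard (335,195). Lowering into the bin.

```bash

python3 -m pendant '[20,0,-0.001,0.02,0,20,0,-0.001,0.05,0,20,0,-0.001,0.08,0,20,0,-0.001,0.105,0,20,0,-0.001,0.125,0]' >/dev/null
python3 -m pendant '[20,0,0,0.012,0,20,0,0,0.022,0,20,0,0,0.029,0,20,0,0,0.034,0,20,0,0,0.035,0]' | grep -E "tcp|force"
python3 -m pendant '[20,0,0,0.002,0,20,0,0,0.003,0,20,0,0,0.004,0,20,0,0,0.005,0,20,0,0,0.005,0]' | grep -E "tcp|force"
python3 go.py 0.507 -0.299 0.032 183
```

```text
tcp_pos: [0.5071, -0.2995, 0.0375]
wrist_force: [0.7, 0.4, -1.8]
tcp_pos: [0.5072, -0.2998, 0.0329]
wrist_force: [-0.3, 0.5, -3.1]
shift [0.0001 0.0008 0.0009] turn -0.0002 dist 0.001 yaw -177.01 | q [-0.53  0.5  -0.22  0.85  0.   -0.59] tcp [ 0.5072 -0.2998  0.0329] F [-0.3  0.5 -3.1] w 0.647 t 12.3833
```

```bash

python3 -m pendant '[20,0,0,0.0005,0,20,0,0,0.001,0,20,0,0,0.0013,0,20,0,0,0.0013,0,20,0,0,0.0013,0]' | grep -E "tcp|force"
```

```text
tcp_pos: [0.5071, -0.2997, 0.0318]
wrist_force: [-2.5, 0.7, 3.8]
```

Contact is made (3.8 N), so I'll release and go to carton_b.

```bash

python3 -m pendant '[66,0,0,0,0,68,0,0,0,0,72,0,0,0,0,80,0,0,0,0,100,0,0,0,0]' | grep -E "force|width"
python3 -m pendant '[100,0,0,0,0,100,0,0,-0.005,0,100,0,0,-0.02,0,100,0,0,-0.045,0,100,0,0,-0.08,0]' | grep -E "force|width"
python3 -m pendant '[100,0,0,-0.03,-0.04,100,0,0,-0.06,-0.08,100,0,0,-0.08,-0.12,100,0,0,-0.09,-0.166,100,0,0,-0.09,-0.166]' | grep -E "force|width"
python3 -m pendant '[100,0,0,0,0,100,0,0,0,0,100,0,0,0,0,100,0,0,0,0,100,0,0,0,0]' >/dev/null
python3 -c "
from h import *
from m import *
snap('wrist','w3.png')
rects('pics/w3.npz',0.028,0.042,(0.41,0.61,-0.38,-0.22))"
python3 go.py 0.5275 0.007 0.20 192.5
```

```text
wrist_force: [0.8, -0.0, 0.4]
grip_width: 0.92
wrist_force: [0.3, 0.2, 0.3]
grip_width: 0.996
wrist_force: [0.3, -0.4, 0.7]
grip_width: 1.001
pics/w3.npz 0.028 px [  281   147   100   164 11619] c [ 506. -299.] size [120.  57.] ang 2.8 z 0.0358 rgb [210. 174. 146.]
     orange [ 0.543 -0.297  0.036]
shift [-0.0864  0.2949  0.001 ] turn -0.0003 dist 0.307 yaw -167.51 | q [-0.53  0.37  0.04  1.24  0.   -0.75] tcp [ 0.5069 -0.2996  0.2008] F [-0.1 -0.1  0.5] w 1.004 t 14.5167
```

Orange carton is flat in the bin: top at z=36 mm, centred at (506,-299).

```bash

for i in 1 2; do python3 -m pendant '[100,-0.0086,0.0295,0,0,100,-0.0173,0.059,0,0,100,-0.026,0.0885,0,0,100,-0.0346,0.118,0,0,100,-0.0432,0.1475,0,0]' >/dev/null; done
python3 -m pendant '[100,0,0,0,0,100,0,0,0,0,100,0,0,0,0,100,0,0,0,0,100,0,0,0,0]' >/dev/null
python3 -c "
from h import *
from m import *
snap('wrist','w4.png')
rects('pics/w4.npz',0.022,0.04,(0.4,0.7,-0.1,0.1))"
python3 go.py 0.5275 0.007 0.026 192.5
```

```text
pics/w4.npz 0.022 px [  289   149    79   154 11287] c [526.   7.] size [121.  57.] ang 13.4 z 0.0308 rgb [153. 160. 166.]
     blue [ 0.49  -0.001  0.031]
pics/w4.npz 0.022 px [ 205  315   80  100 5950] c [662. -36.] size [95. 57.] ang 16.5 z 0.0306 rgb [136. 142. 148.]
     blue [ 0.641 -0.031  0.031]
shift [-0.0002  0.001   0.1755] turn -0.0015 dist 0.175 yaw -167.59 | q [ 0.01  0.27 -0.11  1.19 -0.   -0.21] tcp [0.5276 0.006  0.2015] F [ 0.2  1.4 -0.1] w 1.002 t 15.8167
```

View pics/w4.png

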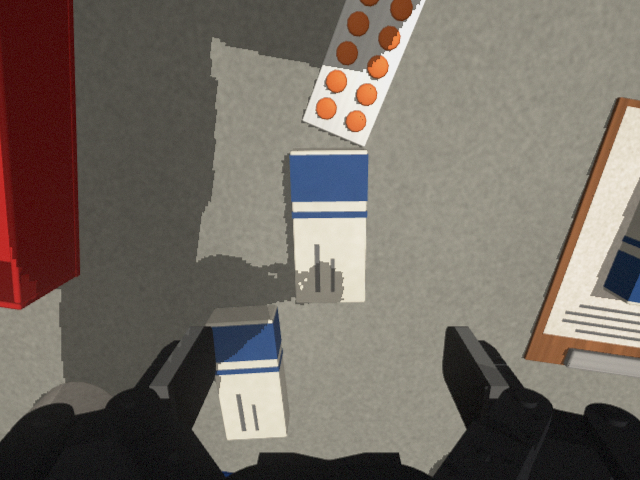

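Wrist view: carton_b at (330,225), with the amber blister just past its end (350,130), clear of the fingers' sides. Gripping b.

```bash

python3 -m pendant '[100,0.001,0.001,0.02,-0.012,100,0.001,0.001,0.05,-0.012,100,0.001,0.001,0.08,-0.012,100,0.001,0.001,0.11,-0.012,100,0.001,0.001,0.135,-0.012]' >/dev/null
python3 -m pendant '[100,0,0,0.02,0,100,0,0,0.033,0,100,0,0,0.04,0,100,0,0,0.04,0,100,0,0,0.04,0]' | grep -E "tcp|force"
python3 -m pendant '[60,0,0,0,0,50,0,0,0,0,45,0,0,0,0,40,0,0,0,0,30,0,0,0,0]' 40| grep -E "force|width"
python3 -m pendant '[30,0,0,0,0,30,0,0,0,0,30,0,0,0,0,30,0,0,0,0,30,0,0,0,0]'| grep -E "tcp|force|width"
python3 -m pendant '[20,0,0,-0.003,0,20,0,0,-0.01,0,20,0,0,-0.03,0,20,0,0,-0.06,0,20,0,0,-0.09,0]' >/dev/null
python3 -m pendant '[20,0,0,-0.03,0,20,0,0,-0.05,0,20,0,0,-0.06,0,20,0,0,-0.06,0,20,0,0,-0.06,0]' | grep -E "force|width"
python3 go.py 0.473 0.275 0.18 3.2
```

```text
tcp_pos: [0.5266, 0.0074, 0.0268]
wrist_force: [1.0, -0.1, 1.3]
wrist_force: [-0.5, -1.0, 4.9]
grip_width: 0.646
tcp_pos: [0.5272, 0.0077, 0.0277]
wrist_force: [-0.7, -1.2, 5.2]
grip_width: 0.647
wrist_force: [-0.9, 0.3, -2.0]
grip_width: 0.647
shift [-0.0092  0.2723 -0.0037] turn -2.9672 dist 0.272 yaw -166.81 | q [ 0.01  0.28 -0.16  1.13  0.   -0.22] tcp [0.5262 0.0078 0.1762] F [-0.9  0.3 -2. ] w 0.647 t 18.3167
```

```bash

for i in 1 2 3 4; do python3 -m pendant '[20,0,0,0,-0.12,20,0,0,0,-0.24,20,0,0,0,-0.36,20,0,0,0,-0.48,20,0,0,0,-0.6]' >/dev/null; done
python3 -m pendant '[20,0,0,0,-0.12,20,0,0,0,-0.24,20,0,0,0,-0.36,20,0,0,0,-0.48,20,0,0,0,-0.567]' >/dev/null
python3 -m pendant '[20,0,0,0,0,20,0,0,0,0,20,0,0,0,0,20,0,0,0,0,20,0,0,0,0]' >/dev/null
python3 go.py 0.473 0.275 0.18 3.2
```

```text
shift [-0.0427 -0.2583 -0.0061] turn -0.0167 dist 0.262 yaw 2.24 | q [ 0.04  0.28 -0.16  1.13 -0.01 -3.14] tcp [0.5258 0.0185 0.1762] F [-0.2 -0.8 -2.9] w 0.647 t 20.8167
```

```bash

python3 -m pendant '[20,-0.004,-0.025,0,0,20,-0.008,-0.05,0,0,20,-0.012,-0.075,0,0,20,-0.016,-0.1,0,0,20,-0.021,-0.125,0,0]' >/dev/null
python3 -m pendant '[20,-0.004,-0.025,0,0,20,-0.008,-0.05,0,0,20,-0.012,-0.075,0,0,20,-0.016,-0.1,0,0,20,-0.021,-0.125,0,0]' >/dev/null
python3 -m pendant '[20,0,0,0,0,20,0,0,0,0,20,0,0,0,0,20,0,0,0,0,20,0,0,0,0]' >/dev/null
python3 go.py 0.473 0.275 0.18 3.2
python3 -c "
from h import *
from m import *
snap('wrist','w5.png');snap('side','s5.png')
rects('pics/w5.npz',0.16,0.2,(0.3,0.7,0.1,0.4))
rects('pics/s5.npz',0.165,0.195,(0.3,0.7,0.1,0.4))
rects('pics/s5.npz',0.027,0.04,(0.38,0.6,0.15,0.4))"
```

```text
shift [-0.001  -0.009  -0.0057] turn -0.0177 dist 0.011 yaw 2.19 | q [ 0.52  0.31 -0.12  1.15 -0.01 -2.66] tcp [0.4744 0.266  0.1744] F [-0.3 -0.5 -1.4] w 0.645 t 22.0667
pics/w5.npz 0.16 px [  184   180   285   284 51630] c [483. 267.] size [105.  83.] ang 1.9 z 0.1778 rgb [112. 118. 125.]
     blue [0.516 0.27  0.178]
pics/s5.npz 0.165 px [271 262  54  41 989] c [459. 270.] size [84. 92.] ang 82.4 z 0.1767 rgb [144. 143. 133.]
pics/s5.npz 0.165 px [262 271   9  11  50] c [527. 296.] size [11. 26.] ang 62.6 z 0.1732 rgb [ 77.  87. 105.]
pics/s5.npz 0.027 px [ 263  314   59   41 1152] c [473. 278.] size [124.  61.] ang 2.2 z 0.0342 rgb [143. 146. 144.]
     blue [0.511 0.295 0.034]
```

View pics/w5.png

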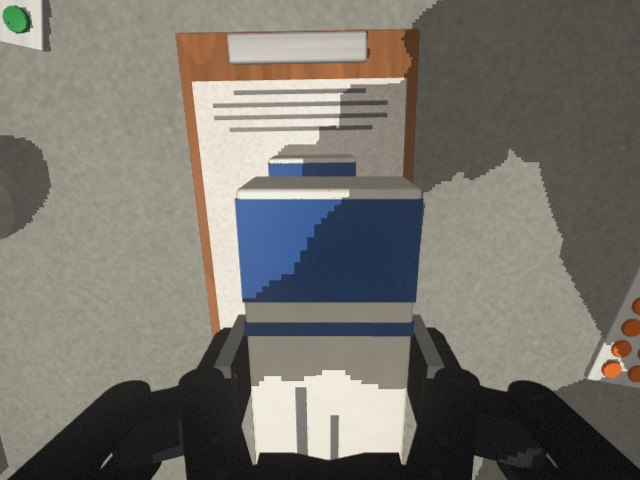

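Wrist view: b is held level, its band facing the clip, above a's band (312,167). Refining both from this one camera.

```bash
cat > edge.py <<'E'
from h import *
def edges(f,zlo,zhi,roi,yaw0=3.0):
    d=np.load(f);W=d["W"].reshape(-1,3)
    m=(W[:,2]>zlo)&(W[:,2]<zhi)&(W[:,0]>roi[0])&(W[:,0]<roi[1])&(W[:,1]>roi[2])&(W[:,1]<roi[3])
    P=W[m]; print(f,"n",m.sum(),"z",np.median(P[:,2]).round(4))
    a=np.radians(yaw0);R=np.array([[np.cos(a),np.sin(a)],[-np.sin(a),np.cos(a)]])
    Q=P[:,:2]@R.T
    # end edge and side edges by binned extremes, line-fitted
    def ext(i,j,sg):
        lo,hi=np.percentile(Q[:,j],[6,94]);b=np.linspace(lo,hi,12);e=[]
        for k in range(11):
            q=Q[(Q[:,j]>=b[k])&(Q[:,j]<b[k+1]),i]
            if len(q)>3:e.append(((b[k]+b[k+1])/2,sg*np.max(sg*q)))
        e=np.array(e);p=np.polyfit(e[:,0],e[:,1],1);return np.median(e[:,1]),np.degrees(np.arctan(p[0]))
    for nm,i,j,sg in(("+x",0,1,1),("-x",0,1,-1),("+y",1,0,1),("-y",1,0,-1)):
        v,s=ext(i,j,sg);print("  ",nm,round(v*1000,1),"slope",round(s,2))
    print("   x extents centre-from-+x-edge & y mid in rotated frame ->", end=" ")
    xe=ext(0,1,1)[0]-.06; ym=(ext(1,0,1)[0]+ext(1,0,-1)[0])/2; print(np.round(R.T@[xe,ym],4))
E
python3 - <<'E'
from edge import *
edges("pics/w5.npz",0.030,0.038,(0.4,0.56,0.2,0.34))
edges("pics/w5.npz",0.173,0.184,(0.505,0.56,0.2,0.34))
E
```

```text
pics/w5.npz n 1636 z 0.035
   +x 545.6 slope 0.32
   -x 534.3 slope 0.8
   +y 279.1 slope -4.79
   -y 222.9 slope 5.05
   x extents centre-from-+x-edge & y mid in rotated frame -> [0.4718 0.2761]
pics/w5.npz n 17520 z 0.1778
   +x 548.6 slope 0.69
   -x 518.3 slope 3.08
   +y 269.7 slope -0.89
   -y 212.9 slope -0.74
   x extents centre-from-+x-edge & y mid in rotated frame -> [0.4753 0.2666]
```

```bash

python3 -m pendant '[20,-0.001,-0.004,0.01,-0.009,20,-0.003,-0.0096,0.02,-0.009,20,-0.0031,-0.0096,0.03,-0.009,20,-0.0031,-0.0096,0.04,-0.009,20,-0.0031,-0.0096,0.04,-0.009]' >/dev/null
python3 -m pendant '[20,0,0,0,0,20,0,0,0,0,20,0,0,0,0,20,0,0,0,0,20,0,0,0,0]' >/dev/null
python3 go.py 0.4709 0.2755 0.0617 2.7
python3 - <<'E'
from edge import *
snap('wrist','w6.png')
edges("pics/w6.npz",0.030,0.038,(0.4,0.56,0.2,0.34))
edges("pics/w6.npz",0.132,0.146,(0.505,0.56,0.2,0.34))
E
```

```text
shift [-0.0001  0.      0.073 ] turn 0.0013 dist 0.073 yaw 2.77 | q [ 0.53  0.34 -0.18  1.05 -0.01 -2.66] tcp [0.4709 0.2761 0.1347] F [ 0.4 -0.3 -1.3] w 0.647 t 23.0
pics/w6.npz n 1857 z 0.035
   +x 545.6 slope -0.1
   -x 536.2 slope 0.21
   +y 279.0 slope -3.28
   -y 223.1 slope 5.0
   x extents centre-from-+x-edge & y mid in rotated frame -> [0.4718 0.2761]
pics/w6.npz n 15795 z 0.1382
   +x 545.6 slope 0.13
   -x 518.9 slope 3.06
   +y 280.5 slope -0.23
   -y 223.8 slope 0.26
   x extents centre-from-+x-edge & y mid in rotated frame -> [0.4717 0.2772]
```

```bash

python3 -m pendant '[20,0,0.0004,0.015,0,20,0,0.0004,0.032,0,20,0,0.0004,0.045,0,20,0,0.0004,0.055,0,20,0,0.0004,0.062,0]' >/dev/null
python3 -m pendant '[20,0,0,0.004,0,20,0,0,0.007,0,20,0,0,0.009,0,20,0,0,0.01,0,20,0,0,0.01,0]' | grep -E "tcp|force"
python3 -m pendant '[20,0,0,0.0003,0,20,0,0,0.0006,0,20,0,0,0.0006,0,20,0,0,0.0006,0,20,0,0,0.0006,0]' | grep -E "tcp|force"
```

```text
tcp_pos: [0.4708, 0.2751, 0.0625]
wrist_force: [0.9, -0.9, -1.2]
tcp_pos: [0.4709, 0.2752, 0.0619]
wrist_force: [-0.1, -0.0, 1.5]
```

```bash

python3 -m pendant '[20,0,0,0.0003,0,20,0,0,0.0004,0,20,0,0,0.0004,0,20,0,0,0.0004,0,20,0,0,0.0004,0]' | grep -E "tcp|force"
python3 -m pendant '[66,0,0,0,0,68,0,0,0,0,72,0,0,0,0,80,0,0,0,0,100,0,0,0,0]' | grep -E "force|width"
python3 -m pendant '[100,0,0,0,0,100,0,0,-0.005,0,100,0,0,-0.02,0,100,0,0,-0.045,0,100,0,0,-0.08,0]' | grep -E "force|width"
python3 -m pendant '[100,0,0,-0.03,0,100,0,0,-0.06,0,100,0,0,-0.08,0,100,0,0,-0.08,0,100,0,0,-0.08,0]' | grep -E "force|width"
python3 go.py 0.676 -0.033 0.20 196
python3 - <<'E'
from edge import *
from m import *
snap('wrist','w7.png')
edges("pics/w7.npz",0.058,0.07,(0.38,0.56,0.2,0.34))
rects("pics/w7.npz",0.058,0.07,(0.38,0.56,0.2,0.34))
rects("pics/w7.npz",0.027,0.04,(0.38,0.56,0.2,0.34))
print(monitor.read_state()["ee_rot"])
E
```

```text
tcp_pos: [0.4709, 0.2752, 0.0619]
wrist_force: [-0.7, -2.0, 5.7]
wrist_force: [-0.7, 0.2, 0.3]
grip_width: 0.924
wrist_force: [1.0, -0.1, -0.3]
grip_width: 0.996
wrist_force: [0.3, -0.2, -1.2]
grip_width: 1.0
shift [0.1895 0.3191 0.0254] turn 2.9109 dist 0.372 yaw 2.78 | q [ 0.54  0.29 -0.02  1.26 -0.01 -2.66] tcp [0.4711 0.2767 0.2226] F [ 0.3 -0.2 -1.2] w 1.0 t 25.9667
pics/w7.npz n 12167 z 0.065
   +x 545.4 slope 0.17
   -x 426.2 slope 0.78
   +y 279.2 slope 0.09
   -y 223.2 slope -0.45
   x extents centre-from-+x-edge & y mid in rotated frame -> [0.4716 0.2763]
pics/w7.npz 0.058 px [  288   151    83   159 12167] c [472. 276.] size [120.  57.] ang 2.9 z 0.065 rgb [148. 149. 147.]
     blue [0.499 0.278 0.065]
pics/w7.npz 0.027 px [293 148  73   2  99] c [532. 279.] size [ 0. 55.] ang 2.9 z 0.0338 rgb [97. 93. 84.]
[[ 9.98824035e-01  4.84786158e-02  6.09494176e-04]
 [ 4.84820509e-02 -9.98787765e-01 -8.51413708e-03]
 [ 1.96001745e-04  8.53367428e-03 -9.99963568e-01]]
```

View pics/w7.png

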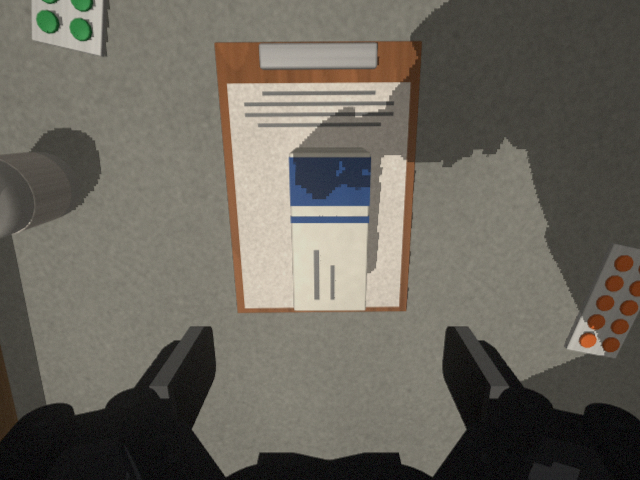

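The pile (330,230) is square, with no part of carton_a showing. Now carton_c.

```bash

for i in 1 2 3 4; do python3 -m pendant '[100,0,0,0,0.12,100,0,0,0,0.24,100,0,0,0,0.36,100,0,0,0,0.48,100,0,0,0,0.6]' >/dev/null; done
python3 -m pendant '[100,0,0,0,0.12,100,0,0,0,0.24,100,0,0,0,0.36,100,0,0,0,0.48,100,0,0,0,0.511]' >/dev/null
python3 go.py 0.676 -0.033 0.20 196
```

```text
shift [-0.1156 -0.3528  0.0222] turn -0.0072 dist 0.372 yaw -164.42 | q [ 0.54  0.29 -0.03  1.26 -0.01  0.26] tcp [0.4699 0.276  0.2196] F [-0.3  0.8 -0.3] w 1.006 t 28.1
```

```bash

for i in 1 2 3; do python3 -m pendant '[100,-0.0077,-0.0235,0.0015,0,100,-0.0154,-0.047,0.003,0,100,-0.0231,-0.0706,0.0045,0,100,-0.0308,-0.094,0.006,0,100,-0.0385,-0.1176,0.0075,0]' >/dev/null; done
python3 -m pendant '[100,0,0,0,0,100,0,0,0,0,100,0,0,0,0,100,0,0,0,0,100,0,0,0,0]' >/dev/null
python3 -c "
from h import *
from m import *
snap('wrist','w8.png')
rects('pics/w8.npz',0.022,0.04,(0.6,0.8,-0.13,0.1))
print(monitor.read_state()['ee_rot'][:,2].round(4))"
python3 go.py 0.676 -0.033 0.0275 196
```

```text
pics/w8.npz 0.022 px [  288   145    79   155 11373] c [675. -32.] size [120.  57.] ang 16.6 z 0.0308 rgb [159. 167. 176.]
     blue [ 0.639 -0.043  0.031]
[ 1.0e-04 -8.6e-03 -1.0e+00]
shift [ 0.0028 -0.0006  0.1741] turn 0.001 dist 0.174 yaw -163.95 | q [-0.04  0.53  0.3   1.34 -0.01 -0.32] tcp [ 0.6785 -0.0302  0.2016] F [-0.2 -0.5  0.2] w 1.003 t 29.8167
```

```bash

python3 -m pendant '[100,0.0035,0.0006,0.02,-0.008,100,0.0035,0.0006,0.05,-0.008,100,0.0035,0.0006,0.08,-0.008,100,0.0035,0.0006,0.11,-0.008,100,0.0035,0.0006,0.135,-0.008]' >/dev/null
python3 -m pendant '[100,0,0,0.02,0,100,0,0,0.033,0,100,0,0,0.039,0,100,0,0,0.039,0,100,0,0,0.039,0]' | grep -E "tcp|force"
python3 -m pendant '[60,0,0,0,0,50,0,0,0,0,45,0,0,0,0,40,0,0,0,0,30,0,0,0,0]' 40| grep -E "force|width"
python3 -m pendant '[30,0,0,0,0,30,0,0,0,0,30,0,0,0,0,30,0,0,0,0,30,0,0,0,0]'| grep -E "tcp|force|width"
python3 -m pendant '[20,0,0,-0.003,0,20,0,0,-0.01,0,20,0,0,-0.03,0,20,0,0,-0.06,0,20,0,0,-0.09,0]' >/dev/null
python3 -m pendant '[20,0,0,-0.03,0,20,0,0,-0.06,0,20,0,0,-0.09,0,20,0,0,-0.11,0,20,0,0,-0.11,0]' | grep -E "force|width"
python3 go.py 0.471 0.275 0.22 196.5
```

```text
tcp_pos: [0.6756, -0.0326, 0.0282]
wrist_force: [-0.5, 0.9, 0.7]
wrist_force: [-1.6, -0.6, 5.6]
grip_width: 0.649
tcp_pos: [0.6761, -0.033, 0.0289]
wrist_force: [-1.3, 0.9, 6.4]
grip_width: 0.648
wrist_force: [-0.2, 0.9, -1.6]
grip_width: 0.646
shift [0.1108 0.3521 0.0089] turn -0.0009 dist 0.369 yaw -163.55 | q [-0.04  0.51  0.35  1.4  -0.01 -0.33] tcp [ 0.6769 -0.0313  0.2333] F [-0.2  0.9 -1.6] w 0.646 t 32.3167
```

```bash

for i in 1 2 3; do python3 -m pendant '[20,0.0074,0.0235,0.0006,0,20,0.0148,0.047,0.0012,0,20,0.0222,0.0704,0.0018,0,20,0.0296,0.094,0.0024,0,20,0.0369,0.1174,0.003,0]' >/dev/null; done
for i in 1 2 3 4; do python3 -m pendant '[20,0,0,0,-0.12,20,0,0,0,-0.24,20,0,0,0,-0.36,20,0,0,0,-0.48,20,0,0,0,-0.6]' >/dev/null; done
python3 -m pendant '[20,0,0,0,-0.12,20,0,0,0,-0.24,20,0,0,0,-0.36,20,0,0,0,-0.48,20,0,0,0,-0.503]' >/dev/null
python3 -m pendant '[20,0,0,0.02,0,20,0,0,0.04,0,20,0,0,0.05,0,20,0,0,0.05,0,20,0,0,0.05,0]' >/dev/null
python3 -m pendant '[20,0,0,0,0,20,0,0,0,0,20,0,0,0,0,20,0,0,0,0,20,0,0,0,0]' | grep -E "force|width"
python3 go.py 0.471 0.275 0.0929 2.85
python3 - <<'E'
from edge import *
snap('wrist','w9.png')
edges("pics/w9.npz",0.060,0.069,(0.4,0.56,0.2,0.34))
edges("pics/w9.npz",0.165,0.18,(0.505,0.56,0.2,0.34))
print(monitor.read_state()['ee_rot'][:,2].round(4))
E
```

```text
wrist_force: [-0.6, -0.2, -1.9]
grip_width: 0.642
shift [ 0.0014 -0.0008  0.0733] turn -0.0013 dist 0.073 yaw 2.77 | q [ 0.53  0.32 -0.13  1.13 -0.01 -2.66] tcp [0.4696 0.2748 0.1662] F [-0.6 -0.2 -1.9] w 0.642 t 36.4833
pics/w9.npz n 2130 z 0.065
   +x 545.4 slope 0.04
   -x 534.7 slope 0.16
   +y 279.0 slope -2.43
   -y 223.1 slope 1.11
   x extents centre-from-+x-edge & y mid in rotated frame -> [0.4716 0.2761]
pics/w9.npz n 14616 z 0.1684
   +x 544.3 slope 0.2
   -x 518.8 slope 2.93
   +y 279.1 slope -0.34
   -y 222.5 slope -0.1
   x extents centre-from-+x-edge & y mid in rotated frame -> [0.4705 0.2758]
[ 6.0e-04 -8.5e-03 -1.0e+00]
```

View pics/w9.png

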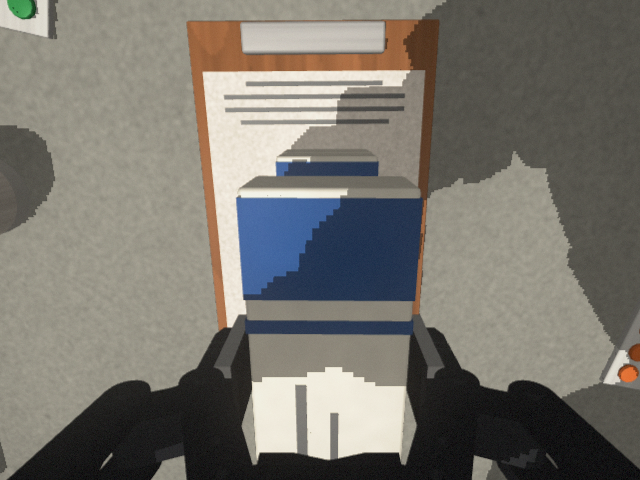

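c is held level, directly over the pile's band (327,165). Lowering with a 1 mm correction.

```bash

python3 -m pendant '[20,0.0011,-0.0009,0.015,0,20,0.0011,-0.0009,0.032,0,20,0.0011,-0.0009,0.045,0,20,0.0011,-0.0009,0.055,0,20,0.0011,-0.0009,0.062,0]' >/dev/null
python3 -m pendant '[20,0,0,0.004,0,20,0,0,0.007,0,20,0,0,0.009,0,20,0,0,0.01,0,20,0,0,0.01,0]' | grep -E "tcp|force"
python3 -m pendant '[20,0,0,0.0003,0,20,0,0,0.0006,0,20,0,0,0.0006,0,20,0,0,0.0006,0,20,0,0,0.0006,0]' | grep -E "tcp|force"
```

```text
tcp_pos: [0.4707, 0.2751, 0.094]
wrist_force: [0.2, -0.4, -0.9]
tcp_pos: [0.4707, 0.2751, 0.0934]
wrist_force: [0.2, 0.5, 1.0]
```

```bash

python3 -m pendant '[20,0,0,0.0003,0,20,0,0,0.0006,0,20,0,0,0.0006,0,20,0,0,0.0006,0,20,0,0,0.0006,0]' | grep -E "tcp|force"
```

```text
tcp_pos: [0.4707, 0.2752, 0.0933]
wrist_force: [-1.6, -0.6, 6.4]
```

In contact at 6.4 N, so I'll release, rise and check.

```bash

python3 -m pendant '[66,0,0,0,0,68,0,0,0,0,72,0,0,0,0,80,0,0,0,0,100,0,0,0,0]' | grep -E "force|width"
python3 -m pendant '[100,0,0,0,0,100,0,0,-0.005,0,100,0,0,-0.02,0,100,0,0,-0.045,0,100,0,0,-0.08,0]' | grep -E "force|width"
python3 -m pendant '[100,0,0,-0.03,0,100,0,0,-0.06,0,100,0,0,-0.08,0,100,0,0,-0.08,0,100,0,0,-0.08,0]' | grep -E "force|width"
python3 -m pendant '[100,0,0,0,0,100,0,0,0,0,100,0,0,0,0,100,0,0,0,0,100,0,0,0,0]' |grep -E "tcp|time"
python3 - <<'E'
from m import *
for n,f in(("wrist","w10"),("side","s10"),("scene","s11")):
    snap(n,f+".png")
    rects(f"pics/{f}.npz",0.086,0.1,(0.38,0.56,0.2,0.34))
    rects(f"pics/{f}.npz",0.028,0.042,(0.41,0.61,-0.38,-0.22))
rects("pics/side0.npz",0.006,0.02,(0.25,0.85,-0.2,0.45),80);rects("pics/s10.npz",0.006,0.02,(0.25,0.85,-0.2,0.45),80)
a=cv2.imread("pics/s10.png")[290:390,220:360];b=cv2.imread("pics/s11.png")[150:250,280:420]
cv2.imwrite("pics/fin.png",cv2.resize(np.hstack([a,b]),None,fx=2.8,fy=2.8,interpolation=cv2.INTER_CUBIC))
E
```

```text
wrist_force: [-0.3, 0.6, -0.8]
grip_width: 0.914
wrist_force: [0.6, 1.4, 0.2]
grip_width: 1.004
wrist_force: [-0.4, -0.2, -0.8]
grip_width: 1.003
time: 39.87
tcp_pos: [0.4703, 0.2763, 0.2519]
pics/w10.npz 0.086 px [  288   150    82   159 12238] c [471. 276.] size [120.  57.] ang 2.8 z 0.095 rgb [149. 150. 149.]
     blue [0.498 0.278 0.095]
pics/s10.npz 0.086 px [ 262  294   61   41 1218] c [473. 278.] size [124.  60.] ang 2.7 z 0.0941 rgb [146. 148. 146.]
     blue [0.507 0.283 0.094]
pics/s10.npz 0.028 px [397 207  47  24 536] c [ 509. -297.] size [122.  67.] ang 5.9 z 0.0342 rgb [185. 154. 131.]
     orange [ 0.55  -0.294  0.035]
pics/s11.npz 0.086 px [315 164  47  23 527] c [471. 273.] size [123.  68.] ang 4.6 z 0.0922 rgb [148. 150. 151.]
     blue [0.5   0.274 0.093]
pics/s11.npz 0.028 px [ 166  291   59   39 1105] c [ 506. -302.] size [124.  62.] ang 3.0 z 0.0337 rgb [213. 168. 127.]
     orange [ 0.542 -0.301  0.034]
pics/side0.npz 0.006 px [288 203  23  15  92] c [ 813. -131.] size [84. 24.] ang 79.4 z 0.0126 rgb [ 49.  64. 100.]
     blue [ 0.815 -0.122  0.013]
pics/side0.
[... 1381 characters left out ...]
  13 115] c [818. 226.] size [69. 33.] ang 57.7 z 0.0135 rgb [ 45.  62. 102.]
     blue [0.819 0.228 0.014]
pics/s10.npz 0.006 px [220 272  22  11  87] c [732. 219.] size [52. 25.] ang 54.2 z 0.0144 rgb [138. 133. 124.]
pics/s10.npz 0.006 px [367 279  19  16 122] c [436.   2.] size [49. 41.] ang 77.7 z 0.0089 rgb [107.  84.  71.]
pics/s10.npz 0.006 px [382 283  28  27 292] c [392.   8.] size [52. 85.] ang 80.7 z 0.0089 rgb [126.  99.  84.]
     orange [0.369 0.024 0.011]
pics/s10.npz 0.006 px [231 306  32  26 265] c [600. 291.] size [24. 91.] ang 3.0 z 0.0118 rgb [141. 139. 134.]
pics/s10.npz 0.006 px [263 334  59  28 267] c [463. 300.] size [131.  51.] ang 27.5 z 0.0125 rgb [127. 127. 123.]
```

View pics/fin.png

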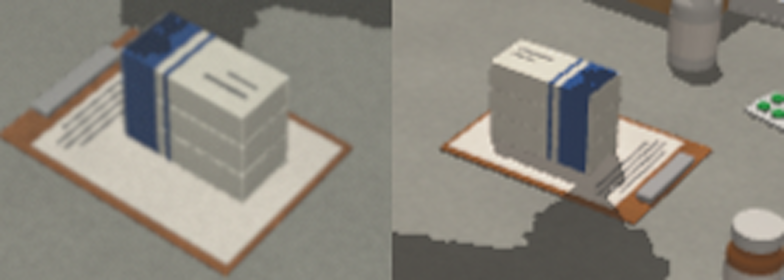

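View pics/s11.png

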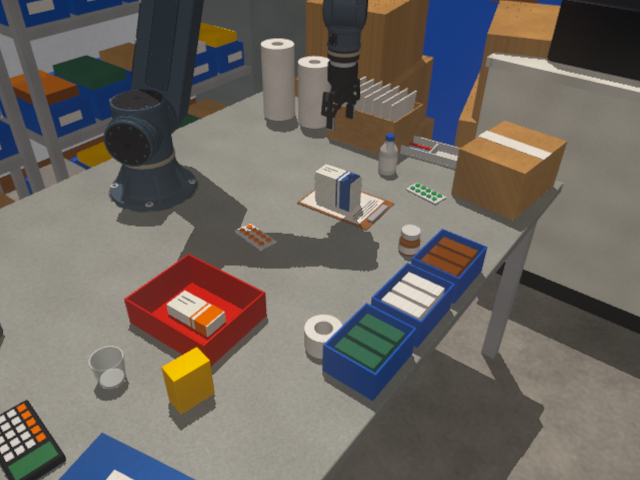

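The close-ups show the three cartons flush with their bands in line. The full scene shows the orange carton flat in the bin (195,312) and the bystanders where they were. The gripper is clear, so I'll hand in.

```bash
python3 -c "
from bench import ticket; print(ticket.sign_off())"
```

```text
the job is handed in; nothing more can be done
None
```

The job is handed in. The orange-banded carton went into the returns bin first, then I stacked the two loose blue-banded cartons on carton_a with all bands facing the clip. The robot's clock read about 40 s of the allowed 64 s.

**Last checks**
- **Pile:** In the last wrist reading the top carton is at (471, 276) mm, yaw 2.8°. Carton_a read (472, 276) mm just before stacking and the middle carton reads (472, 276) mm, yaw 2.9°. The top face is at about 94–95 mm for an expected 94 mm, and the layers look flush in the close-ups.
- **Wrong carton:** It lies flat near the middle of the bin, with its top at 34–36 mm.
- **Forces:** Each carton was set down in contact before release, with readings at the ends of moves up to about 6 N.
- **Bystanders:** They look unmoved in the scene picture. I compared positions only in the side view. The amber blister came out split in two there by a shadow across it, so its position is confirmed only by eye.

**What disagreed or went wrong**
- **Camera disagreement:** The scene and side cameras disagreed by up to about 7 mm in y, so I relied on the wrist camera.
- **Wrist joint limit:** While turning carton_b the last joint reached its limit at -3.14 rad. That left the tool tilted about 0.5° from then on, which I allowed for in the placements.
- **Carton_a position:** I could not measure exactly whether carton_a moved when the wrong carton was lifted off, because it was mostly hidden beforehand. The strip visible before was consistent in position, though its angle read about 10° (partly shadowed) against 3° later.

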